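# Stroke the stage carriage after unpacking

### The arm

A 6-joint arm with a two-finger parallel gripper is mounted at the origin on the work surface. World frame = base frame: x ahead of the robot, y to its left, z up, the work surface at z = 0. Lengths are in m, angles in rad, forces in N, time in s.
With the tool pointing down it reaches from about 0.4 to 0.825 m from the base axis. Payload 7 kg.
Tool frame: the origin (TCP) lies on the centre line of the jaws, within the pads' length; the fingertips stand 22 mm ahead of it and the grasp point (between the pads) lies 3 mm ahead of it (bot.tip_reach is the distance from the TCP to the fingertips, in m); z points along the fingers, y is the direction in which the jaws open and shut (so a half turn about z gives the same grasp; the last joint's range is limited). The gripper opens to 88 mm and grips with 3 to 60 N. Pads are 19 mm wide; open, the fingers measure 130 mm over their backs; the gripper's body (78 mm by 193 mm) begins 47 mm behind the grasp point.
Start: joints at [-0.969, 0.359, 0.012, 0, -1.224, -0.288], TCP at [0.208, -0.642, 0.249] pointing down, gripper open.
Joint ranges: [-3.07, 3.07], [-1.43, 2.12], [-1.02, 1.25], [-3.03, 1.67], [-3.05, -0], [-3.03, 3.03]. Speed limits (rad/s): [2.39, 2.39, 3.01, 3.14, 3.14, 3.14].

### API

Orientations are given as a unit quaternion [w, x, y, z].
In Python, from workcell import bot, viewer gives the robot as it stands.
- The arm moves only by the tool step_arm, never from a script. Its argument "rows" is a list of rows, each a list of 7 numbers: the turn, a rotation vector about the tool's x, y, z in degrees, then the shift along the tool's x, y, z in m, then the opening, from -1 (shut) to 1 (fully open). In form: [[wx, wy, wz, tx, ty, tz, jaw], ...]. A call has 1 to 12 rows; each row shifts and turns the commanded pose from where the row before left it, along the tool's axes as they then stand; what a row does not reach is not made up. A row lasts 1/12 s, in which the tool goes at most 41.7 mm and 7.16 degrees, less where a joint would pass 70% of its speed; a pose out of reach is approached as far as the arm can. A call with a gripper value outside its range is refused whole. The fingers move at their own pace and stop on an object; the grip force is fixed at half the most. Time passes only in rows, so rows that do not move let the fingers close. It gives the time, the measured TCP pose, the force and the opening at its end, in the units of the state.
- bot.get_obs(): the state, without advancing time (a new reading comes with each control period).
- viewer.camera(name): name is "scene" or "top" or "wrist"; returns the picture (420x560x3 uint8, blue, green, red); there is no depth.
- viewer.camera_info(name): a dict with "vertical_fov" (degrees; the focal length in pixels is half the picture's height over the tangent of half this angle, whatever the lens; pixels are square), "cx", "cy" (the principal point, pixels), "k1" (the pictures are not rectified: a ray, as slopes to the right and down, at radius r is drawn at 1 + k1 r^2 times it, then the intrinsics apply), "R" (3x3) and "t" (3): a world point X has camera coordinates R X + t; the wrist camera has in their place "T_tool_cam" (4x4, takes a point from camera to tool coordinates, whose origin is the TCP and whose axes are the flange's). Camera axes: x right, y down, z forward; pixel columns grow to the right and rows downward; lengths in m; the calibration is good to about 2 mm. A picture is of the moment at which its call begins: read the wrist's pose just before it. camera_info takes no time and is no camera call.
- bot.finish_job(): hands the job in, once; it reports no verdict.
The state is a dict: "time_s": time; "q": joint angles; "qd": joint speeds; "effort": joint torques, N m; "tcp_pos": TCP position; "ee_rot": TCP orientation; "contact_force": force on the tool from outside, world axes, zero at the start; "ft_torque": the same for the moment, N m; "grip_width": opening from 0.0 (shut) to 1.0 (fully open).
Only numpy, scipy, OpenCV 4.12 (cv2) and the standard library are available. Lean on these libraries where they do the work, as an engineer would, in place of code of your own. Each camera call takes 0.05 s, during which the arm holds its last target. There are 200 camera calls.

### The job

The linear stage has just been unpacked: first lift the grey transport saddle off its rail and stand it upright on its feet in the steel tray (set it down, do not drop it). Then feel for sticky spots by sliding the carriage slowly, taking a good two seconds a stroke, fully home against the stop at the motor end and from there through its whole travel to the stop at the other end. Finally park the carriage with its pointer lined up with the index clip and let go, without shifting the clip or disturbing the other things on the counter.

Things in the scene. Friction and masses are not known exactly. Their poses are not given: they have to be found in the camera images.
- stage: Fixed linear stage; origin: centre of the underside. Aluminium base plate 124 (x) x 360 (y) x 20 mm. The rail (20 mm wide, top at z 35 mm) runs along y at x = 0. Black motor block (60 x 68 mm, top z 62 mm, cap to 68) at the -y end, plain end at +y. End stops: aluminium blocks, top z 50 mm, inner faces at y = -90 mm (motor end) and +160 mm (plain end).
- carriage (a joint): Position of the carriage along the rail in m: 0 = against the motor-end stop, grows toward +y of the stage, 0.180 = against the plain-end stop. It moves with about 2 N of friction plus 8 N per m/s, and stays where it is left. The carriage cannot pass the saddle.
- carriage_grip (a point): Top centre of the carriage's black finger block, 98 mm above the counter, at stage x = 0, y = -55 mm + joint value; axes as the stage's. The block is 44 mm (across the rail, x) x 22 mm (along the rail, y), 38 mm tall, on the aluminium carriage body 70 x 70 mm, top 60 mm above the counter.
- pointer_tip (a point): Tip of the small dark pointer on the far side from the robot (stage +x) of the carriage, 46 mm above the counter, at the carriage's mid-length, 47 mm from the rail's centre line (same stage y as carriage_grip).
- index_tip (a point): Top middle of the index clip, 46 mm above the counter: black clip (foot 12 x 24 mm) with an upright brass blade 5 mm wide, on the base plate, on the side far from the robot (+x), 55 mm from the rail's centre line. Axes as the stage's. About 8 N would shift it: leave it. The carriage is parked when pointer_tip and index_tip have the same stage y.
- saddle: Loose grey plastic transport saddle, 60 to 130 g, astride the rail between carriage and plain-end stop. Origin: centre of its underside (feet on the base plate, 20 mm above the counter). Feet 20 mm high with a 26 mm slot for the rail; body 50 (x, across rail) x 46 (y) mm, top z 32; grip fin on it 16 mm thick (x), 40 long (y), top z 70. Lift 16 mm or more to clear the rail.
- tray: Shallow open steel tray, fixed, 150 (x) x 120 (y) x 22 mm, walls and floor 4 mm thick; origin at the centre of its underside. Stands left or right of the stage.
- tip_box: Bystander: pipette-tip box 122 x 84 x 57 mm, origin under its centre; stands on the side of the stage where the tray is not.
- reagent_bottle: Bystander: amber bottle 72 mm diameter, 150 mm high, behind the stage; origin under its centre.
- beaker: Bystander: glass beaker 72 mm diameter, 90 mm high, behind the stage; origin under its centre.
- jar: Bystander: white jar 60 mm diameter, 75 mm high, behind the stage; origin under its centre.
- handset: Bystander: black hand controller 55 x 130 x 24 mm lying between robot and stage; origin under its centre.
- driver: Bystander: screwdriver 160 mm long lying between robot and stage.
- microplate: Bystander: white well plate 85 x 127 x 14 mm lying left of the stage, towards the back; origin under its centre.
Not all that is in view belongs to the job. Of the things like the tray, leave any that is orange or pink; of the rest the larger one is meant.

How it is judged:
On the way, in this order (a step that is already met when the one before it is completed fails the run):
1. the saddle stands released in the tray (x of saddle in the frame of tray between -0.06 and 0.06 m and y of saddle in the frame of tray between -0.045 and 0.045 m and z of saddle in the frame of tray below 0.01 m and angle between saddle's own z axis and vertical below 0.12 rad and linear speed of saddle below 0.03 m/s and contact force between the fingers and saddle below 0.1 N), for 0.2 s.
2. the carriage is fully home at the motor-end stop (value of joint carriage below 0.004 m), for 0.1 s.
3. the carriage is fully home at the plain-end stop (value of joint carriage above 0.176 m), for 0.1 s.
At the end, for the whole second after the job is handed in: The saddle stands upright (within 0.12 rad) and at rest on the tray floor, its origin within 60 mm (tray x) and 45 mm (tray y) of the tray's centre, and the carriage is at rest with its pointer within 5 mm of the index clip along the rail (all of step 1 and y of pointer_tip in the frame of index_tip between -0.005 and 0.005 m and velocity of joint carriage between -0.005 and 0.005 m/s); the robot touches nothing.
It fails at once if the carriage is driven faster than 0.3 m/s (velocity of joint carriage above 0.3 m/s or velocity of joint carriage below -0.3 m/s).
It fails at once if the saddle is dropped or thrown (loose and faster than 0.7 m/s) (linear speed of saddle above 0.7 m/s and contact force between the fingers and saddle below 0.1 N).
It fails at once if the index clip is shifted more than 4 mm (distance of index_tip from where it was at the start of the episode above 0.004 m).
It fails at once if a bystander is moved more than 30 mm (distance of any of tip_box, reagent_bottle, beaker, jar, handset, driver, microplate from where it was at the start of the episode above 0.03 m).
It also fails if it takes over 64 s, if anything falls off the work surface, if the arm or the gripper's body presses on something with over 40 N, if the wrist force passes 120 N, or if a joint passes its speed limit or range.

## Working session

There is one attempt and no reset: what is moved stays moved. The work goes in short steps, Python scripts to look and compute and a tool call to move; the robot and the scene stay as the last step left them, time stands still between calls to the robot, and variables do not carry over. Pictures are saved under pics/ and viewed, about 8 in all and at most 12, crops included, and the job is handed in when it is done.

Besides the shell and the picture viewer there is one more tool, called after "Call:" as name([rows], argument=value, ...), one row to a line, values as JSON. step_arm: Moves the arm, as the interface text tells. Its arguments: {"type":"object","properties":{"rows":{"type":"array","items":{"type":"array","items":{"type":"number"}}}},"required":["rows"]}

```bash
mkdir -p pics; ls
python3 - <<'E'
from workcell import bot, viewer
import cv2
for n in ("scene","top"):
    cv2.imwrite(f"pics/{n}0.png",viewer.camera(n)); i=viewer.camera_info(n); print(n,i)
print(viewer.camera_info("wrist")); print(bot.get_obs(), bot.tip_reach)
E
```

```text
pics
scene {'vertical_fov': 54.05046377588776, 'cx': 280.60620382066224, 'cy': 198.69020769268778, 'k1': 0.03209391942535151, 'R': array([[-0.15282591,  0.98823264, -0.00636266],
       [ 0.80705803,  0.12108712, -0.57792321],
       [-0.57035215, -0.09345667, -0.81606634]]), 't': array([ 0.16977031, -0.34253605,  1.49977766])}
top {'vertical_fov': 48.53200120826914, 'cx': 285.2403766318261, 'cy': 209.73534420975892, 'k1': -0.07846472290961742, 'R': array([[ 0.01819369, -0.99977237,  0.01114423],
       [-0.99030897, -0.01955414, -0.1374983 ],
       [ 0.13768491, -0.00853463, -0.99043931]]), 't': array([-0.08333054,  0.55136265,  1.14015367])}
{'vertical_fov': 65.81568437422135, 'cx': 271.29092802621744, 'cy': 209.23020343821247, 'k1': -0.0639743358060269, 'T_tool_cam': array([[ 5.49148709e-04, -9.56526788e-01, -2.91643963e-01,
         8.01246270e-02],
       [ 9.99999529e-01,  2.91754348e-04,  9.26052429e-04,
        -1.08255173e-03],
       [-8.00705561e-04, -2.91644334e-01,  9.56526498e-01,
        -1.35928516e-01],
       [ 0.00000000e+00,  0.00000000e+00,  0.00000000e+00,
         1.00000000e+00]])}
{'time_s': 0.1, 'q': array([-9.68897383e-01,  3.59327680e-01,  1.11661994e-02, -3.08436092e-04,
       -1.22413558e+00, -2.88075453e-01]), 'qd': array([-0.0008933 , -0.00142677, -0.00021127,  0.00281285,  0.00028736,
        0.00052253]), 'effort': array([-1.64282890e-03, -5.84161806e+01,  2.93747663e+01,  7.01548085e+00,
        1.00836914e-02, -4.22892663e-05]), 'tcp_pos': array([ 0.20820408, -0.6416563 ,  0.2477152 ]), 'ee_rot': array([-1.92108367e-04, -1.56216736e-01,  9.87722505e-01,  7.39708394e-04]), 'contact_force': array([0.13567998, 0.10892952, 0.5956669 ]), 'ft_torque': array([ 0.01685229,  0.01357994, -0.0011718 ]), 'grip_width': 0.9996630938862628} 0.022
```

View pics/top0.png

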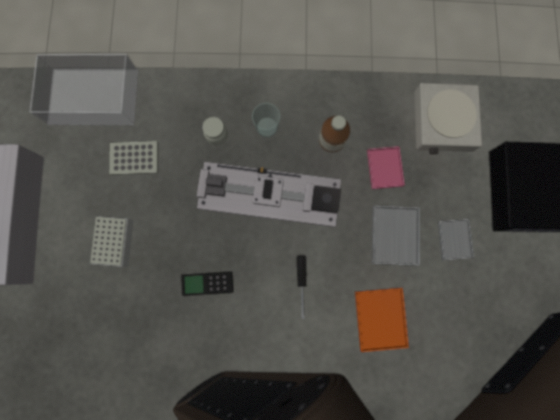

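View pics/scene0.png

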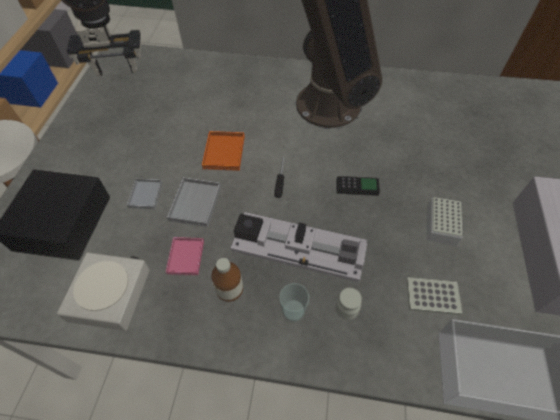

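The top view shows the stage with its motor block at (326,198), carriage finger at (268,189), saddle at about (215,185) and index clip at about (262,168). There are four tray-like things: orange (381,320), pink (386,167), small grey (455,240) and large grey (397,236). The large grey one fits, since it is neither orange nor pink and is the larger of the remaining two. I'll confirm this in an enlarged crop.

```bash
cat > h.py <<'E'
import numpy as np, cv2
from scipy.spatial.transform import Rotation as Ro
from workcell import bot, viewer
def K(i):
    f=210/np.tan(np.radians(i["vertical_fov"]/2)); return f
def cam(n,o=None):
    i=viewer.camera_info(n)
    if n!="wrist": return i,i["R"],i["t"]
    o=o or bot.get_obs(); q=o["ee_rot"]; T=np.eye(4); T[:3,:3]=Ro.from_quat([q[1],q[2],q[3],q[0]]).as_matrix(); T[:3,3]=o["tcp_pos"]
    W=np.linalg.inv(T@i["T_tool_cam"]); return i,W[:3,:3],W[:3,3]
def pix(c,X):
    i,R,t=c; p=np.atleast_2d(X)@R.T+t; s=p[:,:2]/p[:,2:]; s=s*(1+i["k1"]*(s**2).sum(1,keepdims=True))
    return s*K(i)+[i["cx"],i["cy"]]
def world(c,uv,z):
    i,R,t=c; d=(np.atleast_2d(uv).astype(float)-[i["cx"],i["cy"]])/K(i); s=d.copy()
    for _ in range(20): s=d/(1+i["k1"]*(s**2).sum(1,keepdims=True))
    r=np.c_[s,np.ones(len(s))]@R; C=-R.T@t; k=(z-C[2])/r[:,2]; return C+r*k[:,None]
E
python3 - <<'E'
from h import *
im=cv2.imread("pics/top0.png")
c=im[130:280,185:485]; g=cv2.resize(c,None,fx=2.66,fy=2.66,interpolation=cv2.INTER_CUBIC)
g=cv2.convertScaleAbs(g,alpha=1.3)
cv2.imwrite("pics/crop1.png",g)
E
```

```text
(no output)
```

View pics/crop1.png

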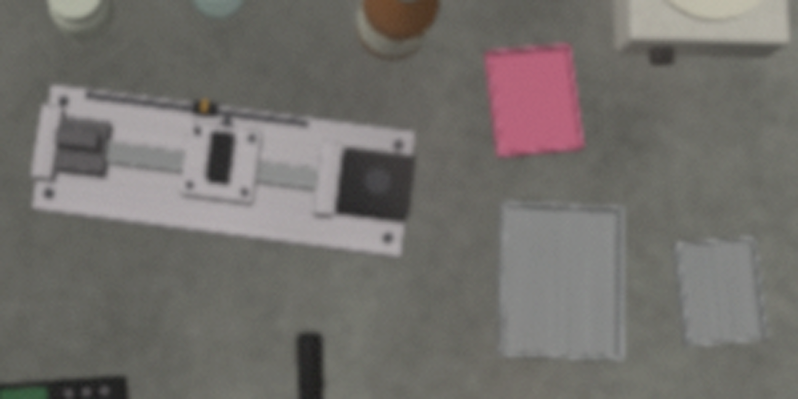

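The crop confirms the large grey tray, with rim corners at about (500,203), (625,205), (625,360) and (500,357). Base plate corners are (50,86), (414,130), (402,254) and (32,208), and the saddle is at about (82,148).

Run:
```python
from h import *
c=cam("top")
u=lambda p: np.array(p,float)/2.66+[185,130]
B=world(c,u([(50,86),(414,130),(402,254),(32,208)]),.02)
print(B.round(4)); print("centre",B.mean(0)); 
ax=(B[0]-B[1]+B[3]-B[2])/2; print("len",np.linalg.norm(ax), np.linalg.norm(B[0]-B[3]),np.linalg.norm(B[1]-B[2])); 
yaw=np.arctan2(ax[1],ax[0])-np.pi/2; print("yaw deg",np.degrees(yaw))
T=world(c,u([(500,203),(625,205),(625,360),(500,357)]),.022); print(T.round(4),T.mean(0)); print(np.linalg.norm(T[0]-T[1]),np.linalg.norm(T[1]-T[2]))
ex=np.array([np.cos(yaw),np.sin(yaw)]); ey=np.array([-ex[1],ex[0]]); O=B.mean(0)[:2]
f=lambda p,z:[ (lambda w:(round(w@ex,4),round(w@ey,4)))(world(c,u(p),z)[0,:2]-O)]
print("block top",f((220,157),.098)); print("clip",f((204,104),.046)); print("pointer",f((227,121),.046))
print("fin top centre?",f((84,134),.09),"saddle body ends",f((110,150),.052),f((57,150),.052))
# expected pixels of saddle fin corners if at stage y guess
for yy in (.12,.13,.137):
  P=[np.r_[O+a*ex+(yy+b)*ey,.09] for a,b in((.008,.02),(.008,-.02),(-.008,-.02),(-.008,.02))]
  print(yy,((pix(c,P)-[185,130])*2.66).round(0).tolist())
```

```text
[[ 0.6762  0.1419  0.02  ]
 [ 0.6393 -0.2157  0.02  ]
 [ 0.5172 -0.2042  0.02  ]
 [ 0.5549  0.154   0.02  ]]
centre [ 0.59690953 -0.03100152  0.02      ]
len 0.35982374952291396 0.121820105070975 0.12263361116619217
yaw deg -5.945803817965543
[[ 0.5685 -0.2993  0.022 ]
 [ 0.569  -0.4223  0.022 ]
 [ 0.4187 -0.4194  0.022 ]
 [ 0.4199 -0.2984  0.022 ]] [ 0.49402754 -0.35983319  0.022     ]
0.12300625597837511 0.1503668733884526
block top [(np.float64(-0.0028), np.float64(0.0016))]
clip [(np.float64(0.0557), np.float64(0.026))]
pointer [(np.float64(0.042), np.float64(0.002))]
fin top centre? [(np.float64(0.0045), np.float64(0.1286))] saddle body ends [(np.float64(-0.0007), np.float64(0.1081))] [(np.float64(-0.0069), np.float64(0.1581))]
0.12 [[72.0, 129.0], [115.0, 134.0], [113.0, 151.0], [70.0, 146.0]]
0.13 [[62.0, 128.0], [105.0, 133.0], [102.0, 150.0], [59.0, 144.0]]
0.137 [[54.0, 127.0], [97.0, 132.0], [95.0, 149.0], [52.0, 144.0]]
```

The dimensions check out: plate 360 x 122 mm, tray 150 x 123 mm. The stage centre is at (0.597,-0.031) with yaw -5.9°, the clip at stage y about 26 mm, the carriage at q of about 57 mm and the saddle at about (0.610,0.098). I'm moving above the saddle now.

Call:
step_arm([
  [0,0,0,-0.0255,0.0242,0,1],
  [0,0,0,-0.0255,0.0242,0,1],
  [0,0,0,-0.0255,0.0242,0,1],
  [0,0,0,-0.0255,0.0242,0,1],
  [0,0,0,-0.0255,0.0242,0,1],
  [0,0,0,-0.0255,0.0242,0,1],
  [0,0,0,-0.0255,0.0242,0,1],
  [0,0,0,-0.0255,0.0242,0,1],
  [0,0,0,-0.0255,0.0242,0,1],
  [0,0,0,-0.0255,0.0242,0,1],
  [0,0,0,-0.0255,0.0242,0,1],
  [0,0,0,-0.0255,0.0242,0,1],
])

```text
time_s: 1.1
tcp_pos: [0.41, -0.2696, 0.2485]
ee_rot: [0.0, -0.156, 0.988, 0.0]
contact_force: [1.4, -0.4, 0.3]
grip_width: 0.999
```

Call:
step_arm([
  [0,0,0,-0.0255,0.0242,0,1],
  [0,0,0,-0.0255,0.0242,0,1],
  [0,0,0,-0.0255,0.0242,0,1],
  [0,0,0,-0.0255,0.0242,0,1],
  [0,0,0,-0.0255,0.0242,0,1],
  [0,0,0,-0.0255,0.0242,0,1],
  [0,0,0,-0.0255,0.0242,0,1],
  [0,0,0,-0.0255,0.0242,0,1],
  [0,0,0,-0.0255,0.0242,0,1],
  [0,0,0,-0.0255,0.0242,0,1],
  [0,0,0,-0.0255,0.0242,0,1],
  [0,0,0,-0.0255,0.0242,0,1],
])

```text
time_s: 2.1
tcp_pos: [0.6115, 0.101, 0.2483]
ee_rot: [-0.0, -0.156, 0.988, -0.0]
contact_force: [0.2, 0.6, 1.7]
grip_width: 0.999
```

Call:
step_arm([
  [0,0,-6.61,0,0,0,1],
  [0,0,-6.61,0,0,0,1],
  [0,0,-6.61,0,0,0,1],
  [0,0,-6.61,0,0,0,1],
  [0,0,-6.61,0,0,0,1],
  [0,0,-6.61,0,0,0,1],
  [0,0,-6.61,0,0,0,1],
  [0,0,-6.61,0,0,0,1],
  [0,0,-6.61,0,0,0,1],
  [0,0,-6.61,0,0,0,1],
  [0,0,0,0,0,0,1],
  [0,0,0,0,0,0,1],
])

```text
time_s: 3.1
tcp_pos: [0.611, 0.0993, 0.2482]
ee_rot: [-0.0, -0.668, 0.744, 0.0]
contact_force: [0.6, -0.5, 0.4]
grip_width: 0.999
```

Run:
```python
from h import *
o=bot.get_obs(); c=cam("wrist",o); im=viewer.camera("wrist"); cv2.imwrite("pics/w1.png",im)
print(o["tcp_pos"],o["ee_rot"],o["q"]); import pickle; pickle.dump(o,open("w1.pkl","wb"))
O=np.array([.5969,-.0310]);y=np.radians(-5.95);ex=np.array([np.cos(y),np.sin(y)]);ey=np.array([-ex[1],ex[0]])
for a in(.008,-.008):
  for b in(.02,-.02): print(pix(c,np.r_[O+a*ex+(.130+b)*ey,.09]).round(1))
```

```text
[0.61097529 0.09928981 0.24822312] [-2.91276752e-04 -6.68292124e-01  7.43898871e-01  1.49824043e-04] [ 4.76060890e-01  2.68036833e-01 -1.18168821e-01 -1.53756666e-04
 -1.18523010e+00 -5.82978112e-01]
[[262.7 218.8]]
[[262.3 177.6]]
[[279.4 218.8]]
[[279.6 177.6]]
```

View pics/w1.png

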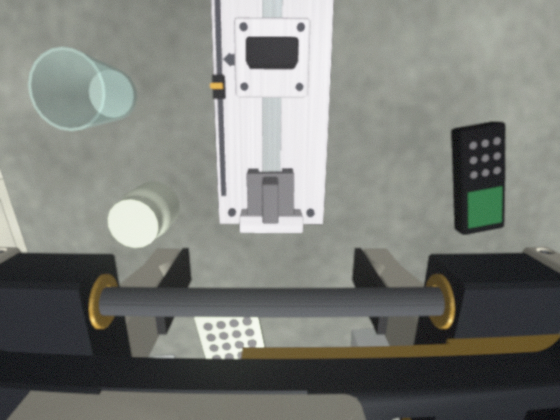

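The wrist view matches the prediction. The fin top is at columns 262–279 and rows 178–222, the brass clip at (217,86), the pointer tip at (226,60) and the finger block centre at (272,52). I'm descending onto the fin.

Call:
step_arm([
  [0,0,0,0,0,0.02,1],
  [0,0,0,0,0,0.02,1],
  [0,0,0,0,0,0.02,1],
  [0,0,0,0,0,0.02,1],
  [0,0,0,0,0,0.02,1],
  [0,0,0,0,0,0.02,1],
  [0,0,0,0,0,0.02,1],
  [0,0,0,0,0,0.015,1],
  [0,0,0,0,0,0.01,1],
  [0,0,0,0,0,0,1],
  [0,0,0,0,0,0,1],
])

```text
time_s: 4.07
tcp_pos: [0.6112, 0.0992, 0.0835]
ee_rot: [-0.0, -0.669, 0.743, -0.0]
contact_force: [0.7, -0.2, -0.3]
grip_width: 1.003
```

Call:
step_arm([
  [0,0,0,0,0,0,0],
  [0,0,0,0,0,0,-0.3],
  [0,0,0,0,0,0,-0.6],
  [0,0,0,0,0,0,-1],
  [0,0,0,0,0,0,-1],
  [0,0,0,0,0,0,-1],
  [0,0,0,0,0,0,-1],
  [0,0,0,0,0,0,-1],
  [0,0,0,0,0,0,-1],
  [0,0,0,0,0,0,-1],
])

```text
time_s: 4.9
tcp_pos: [0.6111, 0.0993, 0.0835]
ee_rot: [-0.0, -0.67, 0.743, 0.0]
contact_force: [-0.5, -0.2, 0.2]
grip_width: 0.303
```

Run:
```python
from h import *
import pickle
o=pickle.load(open("w1.pkl","rb")); c=cam("wrist",o)
O=np.array([.5969,-.0310]);y=np.radians(-5.95);ex=np.array([np.cos(y),np.sin(y)]);ey=np.array([-ex[1],ex[0]])
for n,p,z in(("clip",(217,86),.046),("ptr",(226,60),.046),("block",(272,52),.098)):
  w=world(c,p,z)[0,:2]; print(n,w,(w-O)@ex,(w-O)@ey)
```

```text
clip [ 0.65236939 -0.00999185] 0.05299284752835676 0.026644963576576326
ptr [ 0.64018491 -0.03283639] 0.04324208254534789 0.0026604388978183355
block [ 0.59617434 -0.02675421] -0.0011618742425115647 0.004147691115098531
```

Call:
step_arm([
  [0,0,0,0,0,0,-1],
  [0,0,0,0,0,0,-1],
  [0,0,0,0,0,0,-1],
  [0,0,0,0,0,0,-1],
  [0,0,0,0,0,0,-1],
  [0,0,0,0,0,0,-1],
])

```text
time_s: 5.4
tcp_pos: [0.611, 0.0993, 0.0834]
ee_rot: [-0.0, -0.67, 0.743, 0.0]
contact_force: [-0.8, 0.1, -1.4]
grip_width: 0.182
```

Call:
step_arm([
  [0,0,0,0,0,-0.005,-1],
  [0,0,0,0,0,-0.01,-1],
  [0,0,0,0,0,-0.015,-1],
  [0,0,0,0,0,-0.015,-1],
  [0,0,0,0,0,-0.02,-1],
  [0,0,0,0,0,-0.02,-1],
  [0,0,0,0,0,-0.02,-1],
  [0,0,0,0,0,-0.02,-1],
  [0,0,0,0,0,-0.01,-1],
  [0,0,0,0,0,-0.005,-1],
])

```text
time_s: 6.23
tcp_pos: [0.6119, 0.0996, 0.2263]
ee_rot: [0.002, -0.67, 0.743, -0.001]
contact_force: [-0.5, 0.6, -1.8]
grip_width: 0.185
```

Call:
step_arm([
  [0,0,0,0.01,0.0015,0,-1],
  [0,0,0,0.02,0.003,0,-1],
  [0,0,0,0.03,0.0045,0,-1],
  [0,0,0,0.03,0.0045,0,-1],
  [0,0,0,0.03,0.0045,0,-1],
  [0,0,0,0.03,0.0045,0,-1],
  [0,0,0,0.03,0.0045,0,-1],
  [0,0,0,0.03,0.0045,0,-1],
  [0,0,0,0.03,0.0045,0,-1],
  [0,0,0,0.03,0.0045,0,-1],
  [0,0,0,0.03,0.0045,0,-1],
  [0,0,0,0.03,0.0045,0,-1],
])

```text
time_s: 7.23
tcp_pos: [0.5262, -0.2253, 0.2223]
ee_rot: [-0.001, -0.67, 0.743, 0.001]
contact_force: [-0.1, 0.3, -1.7]
grip_width: 0.179
```

Call:
step_arm([
  [0,0,0,0.03,0.0045,0,-1],
  [0,0,0,0.03,0.0045,0,-1],
  [0,0,0,0.03,0.0045,0,-1],
  [0,0,0,0.03,0.0045,0,-1],
  [0,0,0,0.015,0.002,0,-1],
  [0,0,0,0.005,0.001,0,-1],
  [0,0,0,0,0,0,-1],
  [0,0,0,0,0,0,-1],
])

```text
time_s: 7.9
tcp_pos: [0.4919, -0.3607, 0.2226]
ee_rot: [-0.0, -0.669, 0.743, 0.001]
contact_force: [-0.0, 0.8, -1.9]
grip_width: 0.184
```

Run:
```python
from h import *
o=bot.get_obs(); a=viewer.camera("wrist"); b=viewer.camera("top")
print(o["tcp_pos"],o["ee_rot"])
c=cam("wrist",o)
for x,y in((.569,-.299),(.569,-.422),(.419,-.42),(.42,-.2985)): print(pix(c,(x,y,.022)).round())
b=cv2.resize(b[180:290,330:490],(560,385),interpolation=cv2.INTER_CUBIC)
b=cv2.copyMakeBorder(b,0,0,0,0,0); cv2.imwrite("pics/p2.png",np.vstack([cv2.resize(a,(396,297)),cv2.resize(b,(396,272))]))
```

```text
[ 0.4919123  -0.36065778  0.22262042] [-2.24927828e-04 -6.69330597e-01  7.42964272e-01  7.68706201e-04]
[[208. 249.]]
[[189. 139.]]
[[336. 125.]]
[[340. 236.]]
```

View pics/p2.png

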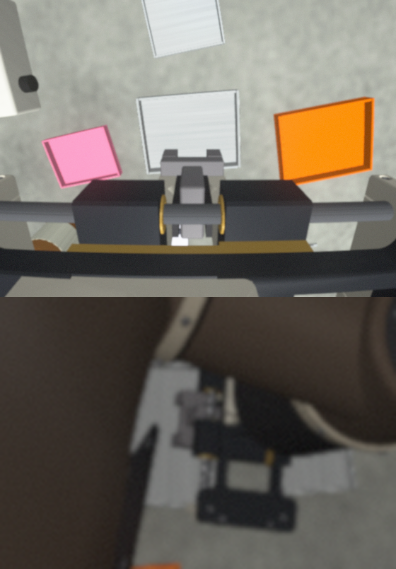

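The saddle is held upright above the large grey tray. The tray corners in full-size pixels, about (192,137), (339,126), (209,246) and (339,238), agree with the predictions. I'm lowering it.

Call:
step_arm([
  [0,0,0,0,0,0.01,-1],
  [0,0,0,0,0,0.02,-1],
  [0,0,0,0,0,0.02,-1],
  [0,0,0,0,0,0.02,-1],
  [0,0,0,0,0,0.02,-1],
  [0,0,0,0,0,0.02,-1],
  [0,0,0,0,0,0.015,-1],
  [0,0,0,0,0,0.01,-1],
  [0,0,0,0,0,0.01,-1],
  [0,0,0,0,0,0.004,-1],
  [0,0,0,0,0,0.001,-1],
  [0,0,0,0,0,0,-1],
])

```text
time_s: 9.0
tcp_pos: [0.4929, -0.3609, 0.0738]
ee_rot: [0.0, -0.67, 0.743, -0.0]
contact_force: [1.4, 0.3, -1.7]
grip_width: 0.184
```

Call:
step_arm([
  [0,0,0,0,0,0.001,-1],
  [0,0,0,0,0,0.001,-1],
  [0,0,0,0,0,0.001,-1],
  [0,0,0,0,0,0,-1],
])

```text
time_s: 9.33
tcp_pos: [0.4927, -0.3609, 0.0708]
ee_rot: [0.0, -0.67, 0.743, -0.0]
contact_force: [0.4, -0.5, -0.7]
grip_width: 0.179
```

Call:
step_arm([
  [0,0,0,0,0,0.001,-1],
  [0,0,0,0,0,0.001,-1],
  [0,0,0,0,0,0,-1],
])

```text
time_s: 9.58
tcp_pos: [0.4924, -0.3609, 0.0684]
ee_rot: [-0.0, -0.67, 0.743, 0.0]
contact_force: [-0.6, 0.7, -1.9]
grip_width: 0.183
```

Call:
step_arm([
  [0,0,0,0,0,0.001,-1],
  [0,0,0,0,0,0.0005,-1],
  [0,0,0,0,0,0,-1],
])

```text
time_s: 9.83
tcp_pos: [0.4926, -0.3609, 0.0673]
ee_rot: [-0.0, -0.67, 0.743, -0.0]
contact_force: [0.1, 0.7, 2.2]
grip_width: 0.18
```

The force rose and the height matches the tray floor, so the saddle is down. I'm opening the jaws gently and rising straight up.

Call:
step_arm([
  [0,0,0,0,0,0,-0.6],
  [0,0,0,0,0,0,-0.4],
  [0,0,0,0,0,0,-0.1],
  [0,0,0,0,0,0,0.2],
  [0,0,0,0,0,0,0.2],
  [0,0,0,0,0,0,0.2],
  [0,0,0,0,0,0,0.2],
  [0,0,0,0,0,0,0.2],
])

```text
time_s: 10.5
tcp_pos: [0.4926, -0.3609, 0.0671]
ee_rot: [-0.0, -0.67, 0.743, -0.0]
contact_force: [-0.3, -0.8, -0.8]
grip_width: 0.59
```

Call:
step_arm([
  [0,0,0,0,0,-0.01,0.2],
  [0,0,0,0,0,-0.02,0.2],
  [0,0,0,0,0,-0.03,0.2],
  [0,0,0,0,0,-0.03,0.2],
  [0,0,0,0,0,-0.03,0.2],
  [0,0,0,0,0,-0.02,0.2],
  [0,0,0,0,0,-0.01,0.2],
  [0,0,0,0,0,0,0.2],
])

```text
time_s: 11.17
tcp_pos: [0.4937, -0.3615, 0.2205]
ee_rot: [0.001, -0.67, 0.743, -0.002]
contact_force: [-0.1, -0.4, -0.2]
grip_width: 0.601
```

Run:
```python
from h import *
o=bot.get_obs(); a=viewer.camera("wrist"); print(o["tcp_pos"],o["ee_rot"],o["grip_width"],o["q"])
cv2.imwrite("pics/p3.png",a)
```

```text
[ 0.49365224 -0.36145869  0.22052581] [ 0.00107764 -0.66974844  0.74258339 -0.00240127] 0.6005372852487689 [-3.12833139e-01  2.72047842e-01 -1.78350265e-01  5.98359532e-04
 -1.11516179e+00  2.09521127e-01]
```

View pics/p3.png

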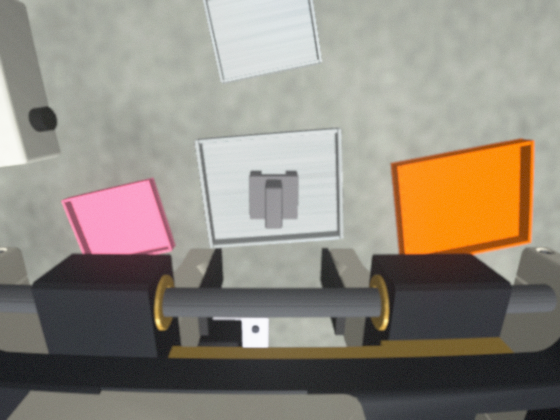

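The saddle stands upright and released near the tray centre, with its fin at (274,205). The tray spans (197–342, 128–247). Next is the carriage.

Call:
step_arm([
  [0,0,0,-0.0285,-0.0057,0,0.2],
  [0,0,0,-0.0285,-0.0057,0,0.2],
  [0,0,0,-0.0285,-0.0057,0,0.2],
  [0,0,0,-0.0285,-0.0057,0,0.2],
  [0,0,0,-0.0285,-0.0057,0,0.2],
  [0,0,0,-0.0285,-0.0057,0,0.2],
  [0,0,0,-0.0285,-0.0057,0,0.2],
  [0,0,0,-0.0285,-0.0057,0,0.2],
  [0,0,0,-0.0285,-0.0057,0,0.2],
  [0,0,0,-0.0285,-0.0057,0,0.2],
  [0,0,0,-0.0285,-0.0057,0,0.2],
  [0,0,0,-0.0285,-0.0057,0,0.2],
])

```text
time_s: 12.22
tcp_pos: [0.5951, -0.0264, 0.2151]
ee_rot: [-0.001, -0.67, 0.743, 0.001]
contact_force: [-0.3, 0.0, -0.4]
grip_width: 0.605
```

Call:
step_arm([
  [0,0,-7,0,0,0,0.2],
  [0,0,-7,0,0,0,0.2],
  [0,0,-7,0,0,0,0.2],
  [0,0,-7,0,0,0,0.2],
  [0,0,-7,0,0,0,0.2],
  [0,0,-7,0,0,0,0.2],
  [0,0,-7,0,0,0,0.2],
  [0,0,-7,0,0,0,0.2],
  [0,0,-7,0,0,0,0.2],
  [0,0,-7,0,0,0,0.2],
  [0,0,-7,0,0,0,0.2],
  [0,0,-7,0,0,0,0.2],
])

```text
time_s: 13.22
tcp_pos: [0.5949, -0.0279, 0.2149]
ee_rot: [0.0, 0.995, -0.101, -0.002]
contact_force: [0.0, 0.9, 0.8]
grip_width: 0.598
```

Call:
step_arm([
  [0,0,-6,0,0,0,0.2],
  [0,0,0,0,0,0,0.2],
  [0,0,0,0,0,0,0.2],
])

```text
time_s: 13.47
tcp_pos: [0.5952, -0.0279, 0.2155]
ee_rot: [0.0, 0.999, -0.053, -0.001]
contact_force: [0.8, 0.3, 0.6]
grip_width: 0.601
```

Run:
```python
from h import *
o=bot.get_obs(); a=viewer.camera("wrist"); print(o["tcp_pos"],o["ee_rot"],o["grip_width"],np.degrees(o["q"]).round())
c=cam("wrist",o); import pickle; pickle.dump(o,open("p4.pkl","wb"))
cv2.imwrite("pics/p4.png",a)
O=np.array([.5969,-.0310]);y=np.radians(-5.95);ex=np.array([np.cos(y),np.sin(y)]);ey=np.array([-ex[1],ex[0]])
print(pix(c,[np.r_[O+.0025*ey,.098],np.r_[O+.0025*ey+.047*ex,.046],np.r_[O+.0265*ey+.055*ex,.046]]).round())
```

```text
[ 0.5951914  -0.02785716  0.21554917] [ 2.65470754e-04  9.98572671e-01 -5.33952033e-02 -1.22583995e-03] 0.6009849307012116 [ 16.  15. -12.  -0. -63.  68.]
[[270. 208.]
 [270. 143.]
 [244. 135.]]
```

View pics/p4.png

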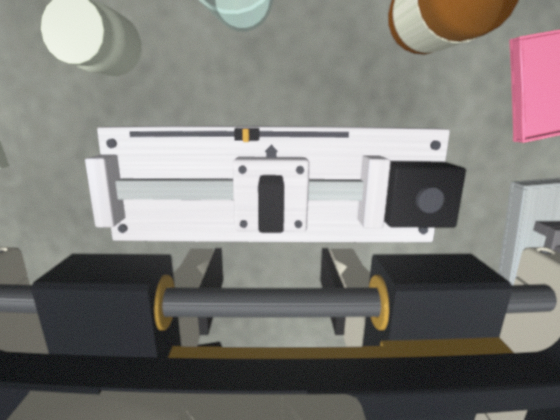

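The pointer tip is at (271,146), the brass clip at (246,134) and the finger block is centred near (271,204), all within a few pixels of prediction. I'm descending to grip the block along the rail.

Call:
step_arm([
  [0,0,0,0,0,0.015,0.2],
  [0,0,0,0,0,0.02,0.2],
  [0,0,0,0,0,0.02,0.2],
  [0,0,0,0,0,0.02,0.2],
  [0,0,0,0,0,0.02,0.2],
  [0,0,0,0,0,0.015,0.2],
  [0,0,0,0,0,0.01,0.2],
  [0,0,0,0,0,0.007,0.2],
  [0,0,0,0,0,0,0.2],
])

```text
time_s: 14.27
tcp_pos: [0.5951, -0.0279, 0.0886]
ee_rot: [0.0, 0.999, -0.052, -0.001]
contact_force: [-0.8, 0.3, -0.7]
grip_width: 0.597
```

Call:
step_arm([
  [0,0,0,0,0,0,0],
  [0,0,0,0,0,0,-0.2],
  [0,0,0,0,0,0,-0.4],
  [0,0,0,0,0,0,-0.6],
  [0,0,0,0,0,0,-0.8],
  [0,0,0,0,0,0,-1],
  [0,0,0,0,0,0,-1],
  [0,0,0,0,0,0,-1],
  [0,0,0,0,0,0,-1],
  [0,0,0,0,0,0,-1],
  [0,0,0,0,0,0,-1],
])

```text
time_s: 15.18
tcp_pos: [0.5961, -0.0277, 0.0906]
ee_rot: [-0.0, 0.999, -0.052, 0.0]
contact_force: [-1.3, 0.6, 5.8]
grip_width: 0.248
```

Call:
step_arm([
  [0,0,0,0,0,-0.001,-1],
  [0,0,0,0,0,-0.001,-1],
  [0,0,0,0,0,0,-1],
  [0,0,0,0,0,0,-1],
])

```text
time_s: 15.52
tcp_pos: [0.5961, -0.0277, 0.0907]
ee_rot: [-0.0, 0.999, -0.052, -0.0]
contact_force: [6.0, -1.2, -10.8]
grip_width: 0.246
```

Call:
step_arm([
  [0,0,0,0.0005,0,0.0013,-1],
  [0,0,0,0,0.0015,0,-1],
  [0,0,0,0,0.0025,0,-1],
  [0,0,0,0,0.0025,0,-1],
  [0,0,0,0,0.0025,0,-1],
  [0,0,0,0,0.0025,0,-1],
  [0,0,0,0,0.0025,0,-1],
  [0,0,0,0,0.0025,0,-1],
  [0,0,0,0,0.0025,0,-1],
  [0,0,0,0,0.0025,0,-1],
  [0,0,0,0,0.0025,0,-1],
  [0,0,0,0,0.0025,0,-1],
])

```text
time_s: 16.52
tcp_pos: [0.5932, -0.0545, 0.0907]
ee_rot: [0.0, 0.999, -0.052, -0.0]
contact_force: [-4.4, 2.2, 1.2]
grip_width: 0.247
```

Call:
step_arm([
  [0,0,0,0,0.0025,0,-1],
  [0,0,0,0,0.0025,0,-1],
  [0,0,0,0,0.0025,0,-1],
  [0,0,0,0,0.0025,0,-1],
  [0,0,0,0,0.0025,0,-1],
  [0,0,0,0,0.0025,0,-1],
  [0,0,0,0,0.0025,0,-1],
  [0,0,0,0,0.0025,0,-1],
  [0,0,0,0,0.0025,0,-1],
  [0,0,0,0,0.0025,0,-1],
  [0,0,0,0,0,0,-1],
])

```text
time_s: 17.43
tcp_pos: [0.5903, -0.0798, 0.0906]
ee_rot: [0.0, 0.999, -0.052, -0.001]
contact_force: [-4.7, 0.8, 2.3]
grip_width: 0.248
```

Call:
step_arm([
  [0,0,0,-0.0005,0.001,0,-1],
  [0,0,0,0,0.001,0,-1],
  [0,0,0,0,0.001,0,-1],
  [0,0,0,0,0.001,0,-1],
  [0,0,0,0,0.001,0,-1],
  [0,0,0,0,0,0,-1],
])

```text
time_s: 17.93
tcp_pos: [0.5898, -0.0842, 0.0906]
ee_rot: [0.0, 0.999, -0.052, -0.0]
contact_force: [-4.2, 1.2, 0.8]
grip_width: 0.249
```

Call:
step_arm([
  [0,0,0,0,0.001,0,-1],
  [0,0,0,0,0.001,0,-1],
  [0,0,0,0,0,0,-1],
])

```text
time_s: 18.18
tcp_pos: [0.5898, -0.0848, 0.0906]
ee_rot: [-0.001, 0.999, -0.052, 0.0]
contact_force: [-6.0, 9.4, 2.5]
grip_width: 0.248
```

Call:
step_arm([
  [0,0,0,0,0.001,0,-1],
  [0,0,0,0,0,0,-1],
  [0,0,0,0,0,0,-1],
])

```text
time_s: 18.43
tcp_pos: [0.5898, -0.0848, 0.0907]
ee_rot: [-0.001, 0.999, -0.052, 0.0]
contact_force: [-6.9, 14.9, 1.9]
grip_width: 0.252
```

The carriage stopped hard at stage y of about -54 mm (expected -55) with 15 N along the rail, so it is home. The full stroke takes about 3.3 s.

Call:
step_arm([
  [0,0,0,-0.0007,-0.002,0,-1],
  [0,0,0,0,-0.003,0,-1],
  [0,0,0,0,-0.004,0,-1],
  [0,0,0,0,-0.005,0,-1],
  [0,0,0,0,-0.005,0,-1],
  [0,0,0,0,-0.005,0,-1],
  [0,0,0,0,-0.005,0,-1],
  [0,0,0,0,-0.005,0,-1],
  [0,0,0,0,-0.005,0,-1],
  [0,0,0,0,-0.005,0,-1],
  [0,0,0,0,-0.005,0,-1],
  [0,0,0,0,-0.005,0,-1],
])

```text
time_s: 19.43
tcp_pos: [0.5955, -0.0325, 0.0907]
ee_rot: [-0.0, 0.999, -0.052, 0.001]
contact_force: [5.2, -3.6, -9.7]
grip_width: 0.248
```

Call:
step_arm([
  [0,0,0,0,-0.005,0,-1],
  [0,0,0,0,-0.005,0,-1],
  [0,0,0,0,-0.005,0,-1],
  [0,0,0,0,-0.005,0,-1],
  [0,0,0,0,-0.005,0,-1],
  [0,0,0,0,-0.005,0,-1],
  [0,0,0,0,-0.005,0,-1],
  [0,0,0,0,-0.005,0,-1],
  [0,0,0,0,-0.005,0,-1],
  [0,0,0,0,-0.005,0,-1],
  [0,0,0,0,-0.005,0,-1],
  [0,0,0,0,-0.005,0,-1],
])

```text
time_s: 20.43
tcp_pos: [0.6023, 0.0273, 0.0907]
ee_rot: [-0.0, 0.999, -0.051, 0.001]
contact_force: [7.8, -4.3, -11.3]
grip_width: 0.253
```

Call:
step_arm([
  [0,0,0,0.0005,-0.005,0.001,-1],
  [0,0,0,0,-0.005,0,-1],
  [0,0,0,0,-0.005,0,-1],
  [0,0,0,0,-0.005,0,-1],
  [0,0,0,0,-0.005,0,-1],
  [0,0,0,0,-0.005,0,-1],
  [0,0,0,0,-0.005,0,-1],
  [0,0,0,0,-0.005,0,-1],
  [0,0,0,0,-0.005,0,-1],
  [0,0,0,0,-0.005,0,-1],
  [0,0,0,0,-0.004,0,-1],
  [0,0,0,0,-0.002,0,-1],
])

```text
time_s: 21.43
tcp_pos: [0.6085, 0.0832, 0.0906]
ee_rot: [-0.0, 0.999, -0.051, 0.001]
contact_force: [5.3, -2.6, -0.7]
grip_width: 0.248
```

Call:
step_arm([
  [0,0,0,0,-0.002,0,-1],
  [0,0,0,0,-0.002,0,-1],
  [0,0,0,0,-0.002,0,-1],
  [0,0,0,0,-0.002,0,-1],
  [0,0,0,0,-0.001,0,-1],
  [0,0,0,0,0,0,-1],
])

```text
time_s: 21.93
tcp_pos: [0.6095, 0.092, 0.0907]
ee_rot: [-0.001, 0.999, -0.051, 0.002]
contact_force: [6.5, -1.3, -1.3]
grip_width: 0.248
```

Call:
step_arm([
  [0,0,0,0.0005,-0.001,0,-1],
  [0,0,0,0,-0.001,0,-1],
  [0,0,0,0,-0.001,0,-1],
  [0,0,0,0,-0.001,0,-1],
  [0,0,0,0,0,0,-1],
  [0,0,0,0,0,0,-1],
])

```text
time_s: 22.43
tcp_pos: [0.6098, 0.0944, 0.0906]
ee_rot: [0.0, 0.999, -0.051, 0.001]
contact_force: [6.2, -7.1, 0.9]
grip_width: 0.248
```

Call:
step_arm([
  [0,0,0,0.0005,-0.001,0,-1],
  [0,0,0,0,0,0,-1],
  [0,0,0,0,0,0,-1],
])

```text
time_s: 22.68
tcp_pos: [0.6098, 0.0945, 0.0906]
ee_rot: [0.001, 0.999, -0.052, 0.0]
contact_force: [4.4, -11.4, 2.4]
grip_width: 0.247
```

Run:
```python
from h import *
import pickle
a=np.array([.5898,-.0848]); o=bot.get_obs(); b=o["tcp_pos"][:2]; d=b-a; print(o["tcp_pos"],np.linalg.norm(d),"yaw",np.degrees(np.arctan2(d[1],d[0]))-90)
d/=np.linalg.norm(d)
c=cam("wrist",pickle.load(open("p4.pkl","rb"))); 
P=world(c,[(271,146),(246,134)],.046)[:,:2]; print(P, (P[1]-P[0])@d)
# stage y from stops; clip q; from w1 and top too
for w in(P[1],np.array([.65237,-.00999])): print("clip q",(w-a)@d)
print("ptr q p4",(P[0]-a)@d, "grip q then",(np.array([.5961,-.0277])-a)@d)
```

```text
[0.60984746 0.09450872 0.0906165 ] 0.18042593051974143 yaw -6.37941466353756
[[ 0.64129769 -0.03385358]
 [ 0.65468107 -0.01210249]] 0.02310345409531339
clip q 0.07945641477468952
clip q 0.08129903975143177
ptr q p4 0.05635296067937613 grip q then 0.05744643616422635
```

The travel measured between the stops is 180.4 mm, which matches the 180 mm spec. The clip is at q of about 81 mm, so I'm returning about 99 mm slowly.

Call:
step_arm([
  [0,0,0,0,0.002,0,-1],
  [0,0,0,0,0.003,0,-1],
  [0,0,0,0,0.005,0,-1],
  [0,0,0,0,0.005,0,-1],
  [0,0,0,0,0.005,0,-1],
  [0,0,0,0,0.005,0,-1],
  [0,0,0,0,0.005,0,-1],
  [0,0,0,0,0.005,0,-1],
  [0,0,0,0,0.005,0,-1],
  [0,0,0,0,0.005,0,-1],
  [0,0,0,0,0.005,0,-1],
  [0,0,0,0,0.005,0,-1],
])

```text
time_s: 23.68
tcp_pos: [0.604, 0.0419, 0.0906]
ee_rot: [-0.001, 0.999, -0.051, 0.0]
contact_force: [-1.2, 2.5, 6.4]
grip_width: 0.251
```

Call:
step_arm([
  [0,0,0,0,0.005,0,-1],
  [0,0,0,0,0.005,0,-1],
  [0,0,0,0,0.005,0,-1],
  [0,0,0,0,0.005,0,-1],
  [0,0,0,0,0.005,0,-1],
  [0,0,0,0,0.005,0,-1],
  [0,0,0,0,0.005,0,-1],
  [0,0,0,0,0.004,0,-1],
  [0,0,0,0,0.003,0,-1],
  [0,0,0,0,0.002,0,-1],
  [0,0,0,0,0,0,-1],
  [0,0,0,0,0,0,-1],
])

```text
time_s: 24.68
tcp_pos: [0.599, -0.0024, 0.0906]
ee_rot: [-0.0, 0.999, -0.051, 0.0]
contact_force: [-1.6, -1.1, 8.1]
grip_width: 0.248
```

Run:
```python
from h import *
import pickle
o=bot.get_obs(); a=viewer.camera("wrist"); print(o["tcp_pos"],o["contact_force"])
c=cam("wrist",o); pickle.dump(o,open("p5.pkl","wb"))
p=pix(c,[.6505,-.0085,.046])[0].round(); print(p)
x0,y0=int(p[0])-70,max(0,int(p[1])-50); print(x0,y0)
cv2.imwrite("pics/p5.png",cv2.resize(a[y0:y0+100,x0:x0+140],None,fx=5,fy=5,interpolation=cv2.INTER_CUBIC))
```

```text
[ 0.59899083 -0.00237087  0.09059472] [-1.5688755 -1.0871921  8.0815655]
[270. 160.]
200 110
```

View pics/p5.png

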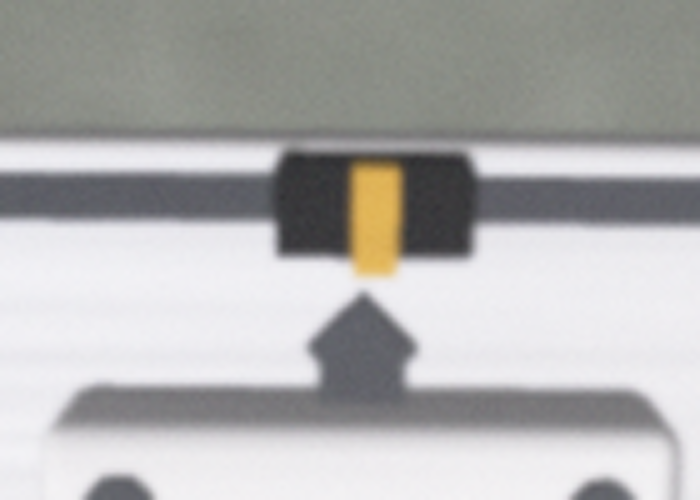

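The pointer tip is at full-picture pixel (272.6,168.6) and the top of the brass blade at about (275,164.4), so it is off by roughly 1 mm.

Run:
```python
from h import *
import pickle
c=cam("wrist",pickle.load(open("p5.pkl","rb"))); P=world(c,[(272.6,168.6),(275,164.4)],.046)[:,:2]
d=np.array([.1111,.9938]); print(P,(P[1]-P[0])@d,(P[1]-P[0])@[d[1],-d[0]])
```

```text
[[ 0.64570848 -0.00925819]
 [ 0.64792711 -0.01083156]] -0.0013171304971395497 0.002379678142116962
```

Call:
step_arm([
  [0,0,0,0,0.001,-0.001,-1],
  [0,0,0,0,0.0005,0,-1],
  [0,0,0,0,0,0,-1],
  [0,0,0,0,0,0,-1],
])

```text
time_s: 25.07
tcp_pos: [0.5988, -0.0038, 0.0906]
ee_rot: [-0.0, 0.999, -0.052, -0.0]
contact_force: [0.6, 1.0, 1.1]
grip_width: 0.248
```

Call:
step_arm([
  [0,0,0,0,0,0,-0.5],
  [0,0,0,0,0,0,-0.4],
  [0,0,0,0,0,0,-0.2],
  [0,0,0,0,0,0,0],
  [0,0,0,0,0,0,0.1],
  [0,0,0,0,0,0,0.1],
  [0,0,0,0,0,0,0.1],
  [0,0,0,0,0,0,0.1],
])

```text
time_s: 25.73
tcp_pos: [0.5991, -0.0041, 0.0907]
ee_rot: [0.0, 0.999, -0.052, -0.0]
contact_force: [0.3, -0.0, 0.2]
grip_width: 0.551
```

Call:
step_arm([
  [0,0,0,0,0,-0.01,0.1],
  [0,0,0,0,0,-0.02,0.1],
  [0,0,0,0,0,-0.02,0.1],
  [0,0,0,0,0,-0.02,0.1],
  [0,0,0,0,0,-0.02,0.1],
  [0,0,0,0,0,-0.01,0.1],
  [0,0,0,0,0,0,0.1],
  [0,0,0,0,0,0,0.1],
])

```text
time_s: 26.4
tcp_pos: [0.5992, -0.0039, 0.1912]
ee_rot: [-0.0, 0.999, -0.052, 0.001]
contact_force: [-0.1, -0.0, -0.3]
grip_width: 0.548
```

Run:
```python
from h import *
import pickle
o=bot.get_obs(); a=viewer.camera("wrist"); print(o["tcp_pos"],o["contact_force"],o["grip_width"])
c=cam("wrist",o); pickle.dump(o,open("p6.pkl","wb"))
p=pix(c,[.6505,-.0105,.046])[0].round(); x0,y0=int(p[0])-70,max(0,int(p[1])-50); print(x0,y0)
cv2.imwrite("pics/p6.png",np.vstack([cv2.resize(a[y0:y0+100,x0:x0+140],(420,300),interpolation=cv2.INTER_CUBIC),cv2.resize(viewer.camera("scene")[120:320,100:380],(420,300))]))
```

```text
[ 0.59915123 -0.00387847  0.19119954] [-0.0885968  -0.04619637 -0.28294632] 0.5483496696363099
201 93
```

View pics/p6.png

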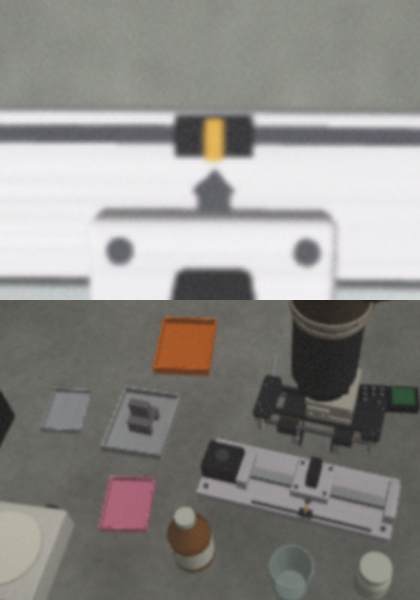

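The pointer tip (214,170) lines up with the brass blade (214,160), and the saddle stands upright in the large grey tray. The bystanders visible in this picture are where they were, and the gripper is clear. Handing in.

```bash
python3 -c "
from workcell import bot
print(bot.finish_job())"
```

```text
the job is handed in; nothing more can be done
None
```

The job is handed in at about 26.5 s, well under the 64 s limit; the hand-in reports no verdict, so what follows is my own checks.

- **Saddle:** I lifted it off the rail and set it down in the larger grey tray. The last picture shows it standing upright and released near the tray's centre.
- **Carriage:** I slid it slowly home against the motor-end stop, pressing with about 15 N. The stroke to the plain-end stop took about 4 s, ending at about 11 N. The travel measured between the stops was 180.4 mm, against 180 mm in the description. I felt no clear sticky spot; the along-rail force stayed at about 1–4 N at the few points where I read it.
- **Parking:** The first look showed the pointer about 1.3 mm off the index clip, so I corrected it and let go. The last picture shows pointer and blade in line, with the gripper clear and reading no force.
- **Disagreements:** Gripping the finger block shifted the tool about 2 mm, with up to 11 N sideways or vertical load during the strokes, which I eased with small corrections. The stage yaw came out as -5.9° from the pictures and -6.4° from the strokes, which made no difference to the job.
- **Bystanders:** None of those I could see in the last pictures had moved. The screwdriver, microplate and tip box were not looked at again after the start.

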